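# Cover the clean cup, then open the carrom powder canister

## Robot

A 6-joint arm with a two-finger parallel gripper is mounted at the origin on the work surface. World frame = base frame: x ahead of the robot, y to its left, z up, the work surface at z = 0. Lengths are in m, angles in rad, forces in N, time in s.
With the tool pointing down it reaches from about 0.225 to 0.725 m from the base axis. Payload 3.1 kg.
Tool frame: the origin (TCP) lies between the finger pads; the fingertips stand 25 mm ahead of it and the grasp point (between the pads) lies 6 mm ahead of it; z points along the fingers, y is the direction in which the jaws open and shut (so a half turn about z gives the same grasp; the last joint's range is limited). The gripper opens to 85 mm and grips with 20 to 120 N. Pads are 22 mm wide; open, the fingers measure 114 mm over their backs; the gripper's body (76 mm by 85 mm) begins 54 mm behind the grasp point. The pads swing forward as they close: fully open they stand 13 mm farther back than shut.
Start: joints at [-1.424, 0.048, 0.099, 1.622, 0, 1.443], TCP at [0.142, -0.505, 0.256] pointing down, gripper open.
Joint ranges: [-2.91, 2.91], [-0.99, 1.94], [-1.21, 1.42], [-2.12, 2.29], [-1.49, 1.47], [-3.14, 3.14]. Speed limits (rad/s): [2.79, 2.79, 3.14, 3.14, 3.14, 3.14].

## Interface

Orientations are given as a unit quaternion [w, x, y, z].
In Python, from rig import read_state, optics, env gives the robot as it stands.
- The arm moves only by the tool step_arm, never from a script. Its argument "series" is a list of rows, each a list of 5 numbers: the closure in counts, from 0 (fully open) to 255 (shut), then the shift along the tool's x, y, z in m, then the turn about the tool's z in degrees. In form: [[gripper, dx, dy, dz, spin], ...]. A call has 1 to 20 rows; each row shifts and turns the commanded pose from where the row before left it, along the tool's axes as they then stand; what a row does not reach is not made up. A row lasts 1/12 s, in which the tool goes at most 41.7 mm and 7.16 degrees, less where a joint would pass 70% of its speed; a pose out of reach is approached as far as the arm can. A call is refused whole if a number of a shift passes 0.0417 or a number of a turn 7.16, either way. A call with a gripper value outside its range is refused whole. The fingers move at their own pace and stop on an object; "grip_force" is the grip in N (left out, the last holds). Time passes only in rows, so rows that do not move let the fingers close. It gives the time, the measured TCP pose, the force and the opening at its end, in the units of the state.
- read_state(): the state, without advancing time (a new reading comes with each control period).
- optics.read_camera(name): name is "scene" or "top" or "wrist"; returns (picture, depth): 400x640x3 uint8, red, green, blue; 400x640 float32, m along the optical axis (not along the pixel's ray), 0 where there is no reading.
- optics.calibration(name): a dict with "intrinsics" (3x3 intrinsics, pixels), "world_from_camera" (4x4, takes a point from camera to world coordinates); the wrist camera has in their place "mount" (4x4, takes a point from camera to tool coordinates, whose origin is the TCP and whose axes are the flange's). Camera axes: x right, y down, z forward; pixel columns grow to the right and rows downward; lengths in m; the calibration is good to about 2 mm. A picture is of the moment at which its call begins: read the wrist's pose just before it. calibration takes no time and is no camera call.
- env.hand_in(): hands the job in, once; it reports no verdict.
The state is a dict: "clock": time; "joint_positions": joint angles; "dq": joint speeds; "joint_torque": joint torques, N m; "tcp_pos": TCP position; "tool_rot": TCP orientation; "ft_force": force on the tool from outside, world axes, zero at the start; "wrist_torque": the same for the moment, N m; "finger_gap": opening from 0.0 (shut) to 1.0 (fully open).
Only numpy, scipy, OpenCV 4.12 (cv2) and the standard library are available. Lean on these libraries where they do the work, as an engineer would, in place of code of your own. Each camera call takes 0.05 s, during which the arm holds its last target.

## Task

I want to powder the carrom board, so first put the loose dark wooden cover onto the glass cup that has none, so that it sits level on the rim with its plug inside, and let go of it, to keep dust out. Then unscrew the tight steel cap of the blue powder canister anticlockwise, bearing down on it firmly as you turn so that the canister itself neither twists nor slides, stop turning as soon as the threads let go, and lift the cap straight up. Finish while still holding it, level and still, right over the open mouth with one to three centimetres of air beneath it, the canister standing where it stood, and the covered cup and the striker left alone.

Things in the scene. Friction and masses are not known exactly. Their poses are not given: they have to be found in the camera images.
- cover: Loose dark wooden cover lying right way up on the board: disc 82 mm across, 6.5 mm thick; plug below 59 mm across, 6 mm deep; round knob on top 24 mm across, from 21 to 36 mm above the origin (stem 18 mm across). About 70 g. Origin: centre of the plug's underside; z up. Seated on a cup its disc lies on the rim, the origin 79 mm above the cup's origin.
- cup_open: The uncovered cup of green glass, loose on the aluminium tray: 85 mm tall, 72 mm across at the rim (66 mm inside), 58 mm at the foot, 220 g. Origin: centre of its underside; z up.
- cup_shut: The other, identical glass cup on the tray, already covered; to be left alone. Origin: centre of its underside.
- cover_shut: The cover that already sits on the other cup, same shape and origin as cover; to be left alone.
- tray: Aluminium tray with both cups, fixed to the table: 270 x 150 mm, rim 16 mm high, floor 3 mm thick; a small wire handle at each end reaches 20 mm farther. Origin: centre of its underside; x along its length. The cups stand about 62 mm either side of its middle.
- canister: Blue glazed ceramic canister, loose, about 0.83 kg, on a rubber foot 86 mm across. Body 96 mm across, shoulder 90 mm above the table. Origin: centre of its underside; z up. Its x axis lies along the cap's x axis while the cap is fully screwed on.
- cap: The canister's round knurled steel screw cap, 52 mm across, 33.5 mm tall, 90 g; the upper 12 mm are solid, hollow below. May be gripped firmly (60 N or more) round the side. Origin: centre of the skirt's lower edge, 93.5 mm above the table while screwed on; z up. It starts fully screwed on and tight.
- canister_side (a point): A point on the canister's side, on its x axis, 48 mm out from the centre line and 45 mm up: shows whether the canister has twisted or slid.
- striker: Purple acrylic striker disc, 41 mm across, 8 mm thick, lying loose near the far side of the board. Origin: centre of its underside.
- canister_mouth (a point): Centre of the canister's mouth, level with the lip, 112 mm above its underside. The neck is 36 mm across (43 mm over the thread). A white silicone seal on the lip stands up 3 mm while the cap squeezes it, 4.5 mm when free.
- cap_top (a point): Centre of the cap's flat top, 127 mm above the table while screwed on. Lug thread: turned anticlockwise 0.93 rad it is free to lift off; at 1.7 rad it strikes a stop; 1.3 rad is a good turn. It climbs 2 mm at most. Its seal pushes up with 15 N; unless the cap is pressed down (5 N just does, 8 to 15 N is safe) all through the turn, the canister twists round too. Pressed so it sinks under 1 mm.
Not all that is in view belongs to the job. What is shaped like the canister but red or turquoise is not meant.

How it is judged:
On the way, in this order (a step that is already met when the one before it is completed fails the run):
1. the loose cover sits level on the rim of the open cup, plug inside, let go and at rest (horizontal distance between cover and cup_open below 0.008 m and z of cover in the frame of cup_open between 0.075 and 0.082 m and angle between cover's own z axis and vertical below 0.05 rad and contact force between the fingers and cover below 0.1 N and linear speed of cover below 0.02 m/s), for 0.3 s.
2. the cap has been turned on the canister past the point where its threads let go, still in place on the neck (angle between the x axis of cap and the x axis of canister, either way round above 0.9 rad and z of cap in the frame of canister below 0.112 m and horizontal distance between cap and canister below 0.01 m), for 0.1 s.
At the end, for the whole second after the job is handed in: Cap held, level (0.15 rad), still, its edge 8 to 43 mm above the lip, centred within 15 mm, clear of the canister, 46 to 134 degrees from closed; canister upright, side moved under 20 mm; cover level on its cup, centred within 8 mm; cup moved under 30 mm, other cup and striker under 20 mm (z of cap in the frame of canister between 0.12 and 0.155 m and horizontal distance between cap and canister below 0.015 m and angle between cap's own z axis and vertical below 0.15 rad and linear speed of cap below 0.02 m/s and contact force between the fingers and cap above 1 N and contact force between cap and canister below 0.05 N and angle between the x axis of cap and the x axis of canister, either way round above 0.8 rad and angle between each of canister, cover, cup_open's own z axis and vertical below 0.05 rad and height (world z) of canister below 0.004 m and distance of each of canister_side, cup_shut, cover_shut, striker from where it was at the start of the episode below 0.02 m and horizontal distance between cover and cup_open below 0.008 m and z of cover in the frame of cup_open between 0.075 and 0.082 m and distance of cup_open from where it was at the start of the episode below 0.03 m); the arm keeps its last pose, push and grip.
It fails at once if the canister was twisted or dragged (a point on its side moved over 25 mm), tipped or lifted (distance of canister_side from where it was at the start of the episode above 0.025 m or angle between canister's own z axis and vertical above 0.15 rad or height (world z) of canister above 0.008 m).
It fails at once if a cup was pushed along by more than 40 mm or tipped (distance of cup_open from where it was at the start of the episode above 0.04 m or angle between cup_open's own z axis and vertical above 0.25 rad).
It fails at once if the covered cup or its cover was disturbed (distance of any of cup_shut, cover_shut from where it was at the start of the episode above 0.02 m).
It fails at once if the striker was disturbed (distance of striker from where it was at the start of the episode above 0.02 m).
It also fails if it takes over 51 s, if anything falls off the work surface, if the arm or the gripper's body presses on something with over 40 N, if the wrist force passes 120 N, or if a joint passes its speed limit or range.

## Working session

There is one attempt and no reset: what is moved stays moved. The work goes in short steps, Python scripts to look and compute and a tool call to move; the robot and the scene stay as the last step left them, time stands still between calls to the robot, and variables do not carry over. Pictures are saved under pics/ and viewed, and the job is handed in when it is done.

Besides the shell and the picture viewer there is one more tool, called after ">>>" by a JSON object that holds its "method" and its "body". step_arm: Moves the arm, as the interface text tells. Its arguments: {"type":"object","properties":{"series":{"type":"array","items":{"type":"array","items":{"type":"number"}}},"grip_force":{"type":"number"}},"required":["series"]}

```bash
ls; mkdir -p pics
python3 - <<'E'
from rig import read_state, optics, env
import cv2
print(read_state())
for n in ("scene","top","wrist"):
    c=optics.calibration(n); print(n,{k:getattr(v,'tolist',lambda:v)() for k,v in c.items()})
    p,d=optics.read_camera(n); cv2.imwrite(f"pics/{n}0.png",p[:,:,::-1])
    import numpy as np; np.save(f"{n}0.npy",d)
E
```

```text
pics
{'clock': 0.0, 'joint_positions': array([-1.42377486e+00,  4.87487486e-02,  9.76002371e-02,  1.62200709e+00,
        4.12649082e-05,  1.44298774e+00]), 'dq': array([-4.89832681e-04,  9.01077565e-04,  1.27274056e-03,  1.42848641e-06,
        1.12582089e-03, -7.12881942e-04]), 'joint_torque': array([ 7.89052065e-04, -3.38789678e+01,  3.20011497e+01,  2.05668015e-02,
       -6.36643267e-05,  1.89165121e-06]), 'tcp_pos': array([ 0.14238994, -0.50474861,  0.25511935]), 'tool_rot': array([-1.17978065e-03,  9.90572717e-01,  1.36982850e-01,  9.29955190e-06]), 'ft_force': array([ 0.05954412,  0.13759515, -0.61028229]), 'wrist_torque': array([-0.03191965,  0.00860938, -0.00408498]), 'finger_gap': 0.9985010819568791}
scene {'intrinsics': [[505.6140024989255, 0.0, 321.70493000923733], [0.0, 505.6140024989255, 199.6051011752361], [0.0, 0.0, 1.0]], 'world_from_camera': [[-0.08415814021664456, 0.6027681833705519, -0.7934657677250103, 1.4768581030922654], [0.9964389361404671, 0.04676662812564508, -0.070159311833936, 0.06864728621646335], [-0.005182082451044607, -0.7965446626586121, -0.604557479
[... 226 characters left out ...]
, -0.9863486770853876, 0.16358980836507336, 0.3829277317342525], [-0.9997088430172819, -0.021045241776085254, -0.011803685510616769, 0.005582570266980156], [0.015085336657275237, -0.16331988553293697, -0.9864578286006174, 1.0650266377635995], [0.0, 0.0, 0.0, 1.0]]}
wrist {'intrinsics': [[279.13497741278127, 0.0, 320.94204229857104], [0.0, 279.13497741278127, 199.32376248643394], [0.0, 0.0, 1.0]], 'mount': [[0.0014304657997507896, -0.9497982855958113, -0.3128596657398551, 0.0800773066644356], [0.999998478528348, 0.0010463096722088186, 0.0013957711341238898, -0.00042408355549894416], [-0.0009983529359673974, -0.3128611863356142, 0.9497983372148465, -0.11709416092751423], [0.0, 0.0, 0.0, 1.0]]}
```

View pics/scene0.png

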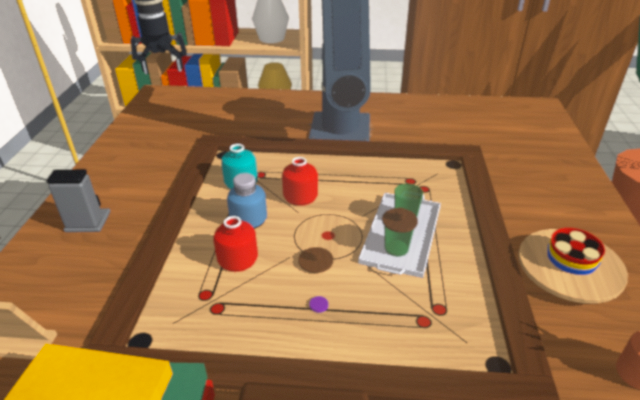

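View pics/top0.png

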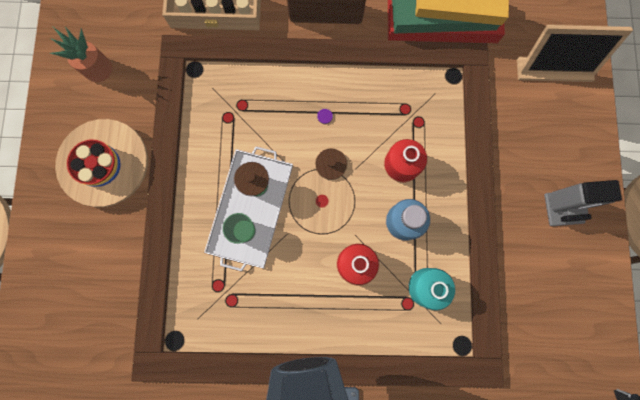

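View pics/wrist0.png

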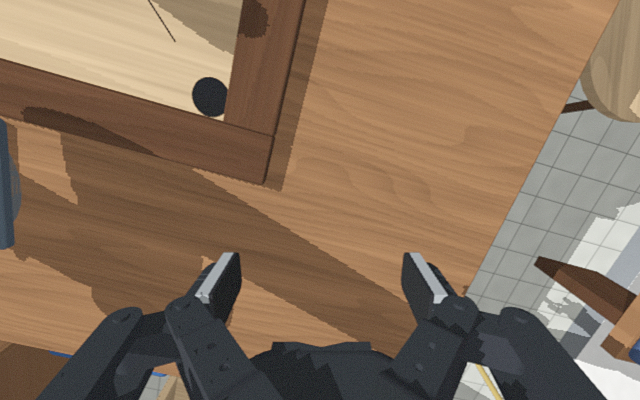

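The top view shows these possible targets:
- **Dark covers:** the loose one lies on the board at (331,164). The other, at (251,179), is already on a cup on the tray. The dark pockets and the wooden box are not covers.
- **Cups:** the open one is at (239,229).
- **Canisters:** the blue one with the grey cap is at (408,220) and is the one I want. The red ones at (406,160) and (358,265) and the turquoise one at (432,289) are decoys.
- **Striker:** purple, at (325,117).

Next I'll take a close crop and measure.

```bash
cat > h.py <<'E'
import numpy as np, cv2
from rig import read_state, optics, env
def cal(n, st=None):
    c=optics.calibration(n); K=np.array(c["intrinsics"])
    if n!="wrist": return K,np.array(c["world_from_camera"])
    from scipy.spatial.transform import Rotation as R
    q=st["tool_rot"]; T=np.eye(4); T[:3,:3]=R.from_quat([q[1],q[2],q[3],q[0]]).as_matrix(); T[:3,3]=st["tcp_pos"]
    return K,T@np.array(c["mount"])
def ray(K,T,u,v,z):
    d=T[:3,:3]@np.array([(u-K[0,2])/K[0,0],(v-K[1,2])/K[1,1],1.]); o=T[:3,3]
    return o+d*(z-o[2])/d[2]
def cloud(K,T,D):
    v,u=np.mgrid[:D.shape[0],:D.shape[1]]
    P=np.stack([(u-K[0,2])/K[0,0]*D,(v-K[1,2])/K[1,1]*D,D],-1)
    return P@T[:3,:3].T+T[:3,3]
def fitc(pts):  # circle fit, least squares
    A=np.c_[2*pts,np.ones(len(pts))]; s=np.linalg.lstsq(A,(pts**2).sum(1),rcond=None)[0]
    return s[:2],np.sqrt(s[2]+s[0]**2+s[1]**2)
def big(m):
    cs,_=cv2.findContours(m.astype(np.uint8),cv2.RETR_EXTERNAL,cv2.CHAIN_APPROX_NONE)
    return max(cs,key=cv2.contourArea)[:,0,:].astype(float)
E
python3 - <<'E'
from h import *
p=cv2.imread("pics/top0.png"); D=np.load("top0.npy"); K,T=cal("top"); C=cloud(K,T,D)
for n,(u,v) in dict(cover=(331,164),board=(300,150),board2=(370,180),table=(120,320),frame=(150,200),shut=(251,179),cup=(239,229),tray=(268,190),cap=(414,216),red1=(410,154),striker=(325,117)).items(): print(n,D[v,u],C[v,u].round(4))
cv2.imwrite("pics/crop0.png",cv2.resize(p[90:300,200:460],None,fx=3,fy=2.8,interpolation=2)[:600])
ch=cv2.cvtColor(p,cv2.COLOR_BGR2HSV); print([ch[v,u] for u,v in ((325,164),(331,158),(251,179),(414,216),(408,228),(239,229),(325,117))])
E
```

```text
cover 1.0529776 [ 0.6271 -0.0202  0.0384]
board 1.0975833 [ 6.717e-01  5.970e-02 -4.000e-04]
board2 1.0859121 [ 0.5962 -0.1218  0.0011]
table 1.0240818 [ 0.2389  0.4824 -0.0027]
frame 1.047663 [0.5297 0.4255 0.0223]
shut 0.9624112 [0.5691 0.1629 0.1184]
cup 1.055221 [0.4636 0.2054 0.0063]
tray 1.0770544 [0.5645 0.1379 0.0017]
cap 0.94670326 [ 0.4914 -0.2055  0.1258]
red1 1.0904727 [ 0.665  -0.2239  0.0091]
striker 1.1043439 [ 0.7596 -0.0033  0.0081]
[array([ 11, 120,  98], dtype=uint8), array([ 10, 123,  95], dtype=uint8), array([ 11, 127,  90], dtype=uint8), array([150,   7, 175], dtype=uint8), array([104,  82, 134], dtype=uint8), array([ 65,  82, 130], dtype=uint8), array([142, 162, 151], dtype=uint8)]
```

View pics/crop0.png

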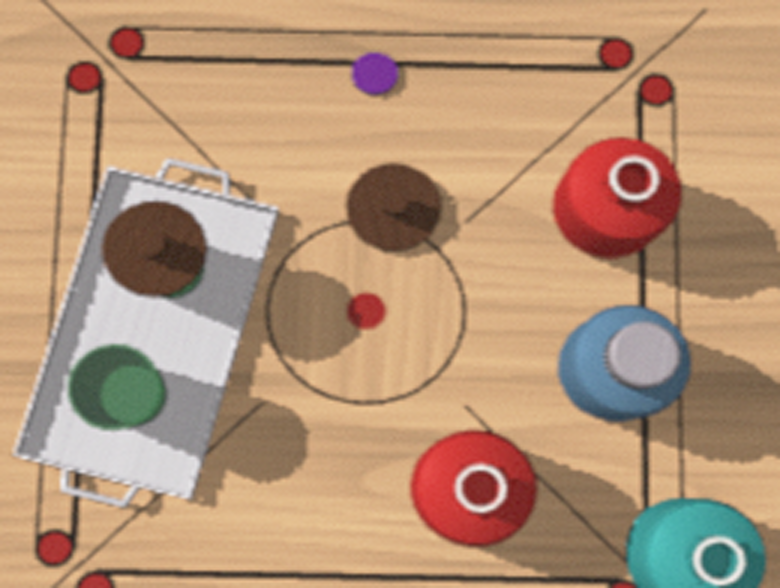

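The crop shows the loose cover with its knob at crop (393,207), the open green cup at (117,387) and the blue canister with its steel cap at (643,355). That confirms the choices. Now I'll measure them accurately.

Run:
```python
from h import *
p=cv2.imread("pics/top0.png"); D=np.load("top0.npy"); K,T=cal("top"); C=cloud(K,T,D); H=cv2.cvtColor(p,cv2.COLOR_BGR2HSV)
def reg(u0,u1,v0,v1):
    m=np.zeros(D.shape,bool); m[v0:v1,u0:u1]=1; return m
def proj(cs,z): return np.array([ray(K,T,u,v,z)[:2] for u,v in cs])
dark=(H[...,2]<115)&(H[...,0]<20)&(H[...,1]>90)
c=big(dark&reg(310,352,140,185)); print("cover disc",fitc(proj(c,.0125)),len(c))
c=big(dark&reg(225,280,150,200)); print("shut disc",fitc(proj(c,.0915+.003)))
g=(H[...,0]>45)&(H[...,0]<90)&(H[...,1]>60)&reg(215,265,205,250)
c=big(g); P=proj(c,.088); print("cup outline@rim",fitc(P),cv2.minEnclosingCircle(c.astype(np.float32)))
m=reg(410,412,0,0)
m=(C[...,2]>.118)&(C[...,2]<.135)&reg(385,440,195,240); Q=C[m]; print("cap depth",Q.mean(0),(Q[:,:2].max(0)+Q[:,:2].min(0))/2,np.ptp(Q,0),m.sum())
c=big(m); print("cap top",fitc(proj(c,.127)))
for nm,(r) in dict(knob=(310,352,140,185),knobshut=(225,280,150,200)).items():
    lo=(.028,.05) if nm=="knob" else (.105,.135)
    m=(C[...,2]>lo[0])&(C[...,2]<lo[1])&reg(*r); Q=C[m]; print(nm,Q.mean(0),np.ptp(Q,0),m.sum())
m=(C[...,2]>.07)&(C[...,2]<.1)&reg(215,265,205,250); Q=C[m]; print("cup rim depth",m.sum(),Q.mean(0),fitc(Q[:,:2]))
# tray axis
w=(H[...,1]<30)&(H[...,2]>130)&reg(200,296,145,272); r=cv2.minAreaRect(big(w)); print(r,[ray(K,T,*q,.016)[:2].round(3) for q in cv2.boxPoints(r)])
# neighbours tops
for nm,(u0,u1,v0,v1) in dict(red1=(380,430,135,185),red2=(330,385,240,290),tq=(405,460,265,312),can=(380,435,195,245)).items():
    m=(C[...,2]>.03)&(C[...,2]<.14)&reg(u0,u1,v0,v1); Q=C[m]; print(nm,Q.min(0).round(3),Q.max(0).round(3))
```

```text
cover disc (array([ 0.63370182, -0.02135516]), np.float64(0.03885251134581324)) 87
shut disc (array([0.57520486, 0.16689522]), np.float64(0.0376002096275557))
cup outline@rim (array([0.45837999, 0.18424348]), np.float64(0.028760363144372608)) ((239.45237731933594, 228.23809814453125), 15.307256698608398)
cap depth [ 0.49045586 -0.20499801  0.12622657] [ 0.49071567 -0.20534495] [0.05147935 0.05131572 0.01290651] 431
cap top (array([ 0.49044162, -0.20484795]), np.float64(0.025200141751002433))
knob [ 0.63374802 -0.01883385  0.03581111] [0.02355852 0.02262492 0.00998421] 77
knobshut [0.5741419  0.16779625 0.11673283] [0.02268298 0.02306964 0.01780552] 99
cup rim depth 218 [0.46165842 0.20086335 0.0831577 ] (array([0.45947733, 0.19399026]), np.float64(0.0335521356470629))Traceback (most recent call last):
  File "<stdin>", line 19, in <module>
cv2.error: OpenCV(4.12.0) /io/opencv/modules/imgproc/src/convhull.cpp:143: error: (-215:Assertion failed) total >= 0 && (depth == CV_32F || depth == CV_32S) in function 'convexHull'
```

>>> {"method": "step_arm", "body": {"series": [[0, 0.0336, -0.0185, 0, 0], [0, 0.0336, -0.0185, 0, 0], [0, 0.0336, -0.0185, 0, 0], [0, 0.0336, -0.0185, 0, 0], [0, 0.0336, -0.0185, 0, 0], [0, 0.0336, -0.0185, 0, 0], [0, 0.0336, -0.0185, 0, 0], [0, 0.0336, -0.0185, 0, 0], [0, 0.0336, -0.0185, 0, 0], [0, 0.0336, -0.0185, 0, 0], [0, 0.0336, -0.0185, 0, 0], [0, 0.0336, -0.0185, 0, 0], [0, 0.0336, -0.0185, 0, 0], [0, 0.0336, -0.0185, 0, 0], [0, 0.0336, -0.0185, 0, 0], [0, 0.0336, -0.0185, 0, 0], [0, 0.0336, -0.0185, 0, 0], [0, 0.0336, -0.0185, 0, 0]], "grip_force": 25}}

```text
clock: 1.65
tcp_pos: [0.6351, -0.019, 0.2557]
tool_rot: [-0.0, 0.991, 0.137, -0.0]
ft_force: [0.0, 0.0, 0.7]
finger_gap: 1.0
```

>>> {"method": "step_arm", "body": {"series": [[0, 0, 0, 0.004, -7.15], [0, 0, 0, 0.004, -7.15], [0, 0, 0, 0.004, -7.15], [0, 0, 0, 0.004, -7.15], [0, 0, 0, 0.004, -7.15], [0, 0, 0, 0.004, -7.15], [0, 0, 0, 0.004, -7.15], [0, 0, 0, 0.004, -7.15], [0, 0, 0, 0.004, -7.15], [0, 0, 0, 0.004, -7.15], [0, 0, 0, 0.004, -7.15], [0, 0, 0, 0.004, -7.15], [0, 0, 0, 0.004, -7.15], [0, 0, 0, 0.004, -7.15], [0, 0, 0, 0.004, -7.15], [0, 0, 0, 0.004, -7.15], [0, 0, 0, 0.004, -7.15], [0, 0, 0, 0.004, -7.15], [0, 0, 0, 0.004, -7.15], [0, 0, 0, 0.004, -7.15]]}}

```text
clock: 3.32
tcp_pos: [0.6339, -0.0206, 0.1754]
tool_rot: [-0.001, 0.181, 0.983, -0.0]
ft_force: [-0.9, -0.2, -0.1]
finger_gap: 0.998
```

>>> {"method": "step_arm", "body": {"series": [[0, 0, 0, 0, -7], [0, 0, 0, 0, -2], [0, 0, 0, 0, 0]]}}

```text
clock: 3.57
tcp_pos: [0.6338, -0.0206, 0.1754]
tool_rot: [-0.001, 0.107, 0.994, 0.0]
ft_force: [-0.9, -0.0, -0.3]
finger_gap: 0.995
```

```bash
cat >> h.py <<'E'
def snap(name,tag):
    st=read_state(); p,d=optics.read_camera(name); b=np.ascontiguousarray(p[:,:,::-1]); cv2.imwrite(f"pics/{tag}.png",b); np.save(f"{tag}.npy",d)
    K,T=cal(name,st); return st,b,d,K,T
def err(st,xy):
    """world xy error -> tool dx,dy"""
    from scipy.spatial.transform import Rotation as R
    q=st["tool_rot"]; M=R.from_quat([q[1],q[2],q[3],q[0]]).as_matrix()
    e=np.r_[np.array(xy)-st["tcp_pos"][:2],0]; yaw=np.degrees(np.arctan2(M[1,0],M[0,0]))
    return (M.T@e).round(4),"yaw",yaw.round(2),"tool z",M[:,2].round(4)
E
python3 - <<'E'
from h import *
st,b,D,K,T=snap("wrist","w1"); print(st["clock"],st["tcp_pos"],st["joint_positions"],st["ft_force"],err(st,(.634,-.02)))
C=cloud(K,T,D); m=(C[...,2]>.028)&(C[...,2]<.05)&(np.hypot(C[...,0]-.634,C[...,1]+.02)<.03); Q=C[m]
print("knob",Q.mean(0),(Q.max(0)+Q.min(0))/2,np.ptp(Q,0),m.sum())
H=cv2.cvtColor(b,cv2.COLOR_BGR2HSV); dk=(H[...,2]<125)&(H[...,0]<20)&(H[...,1]>90)&(np.hypot(C[...,0]-.634,C[...,1]+.02)<.06)&(C[...,2]>.006)
c=big(dk); print(fitc(np.array([ray(K,T,u,v,.0125)[:2] for u,v in c])))
E
```

```text
3.5667 [ 0.63376826 -0.02062779  0.17543276] [-1.38228725e-01  3.33039991e-01  2.65157455e-01  1.50451801e+00
 -1.64475027e-05  7.51762447e-02] [-0.92405121 -0.03549851 -0.34329805] (array([-0.0001,  0.0007, -0.    ]), 'yaw', np.float64(167.77), 'tool z', array([-1.6e-03,  2.0e-04, -1.0e+00]))
knob [ 0.63370359 -0.02141402  0.03514705] [ 0.63456263 -0.02167761  0.03270893] [0.02400536 0.02399756 0.00908255] 497
(array([ 0.6340823 , -0.02145051]), np.float64(0.04001223603127153))
```

View pics/w1.png

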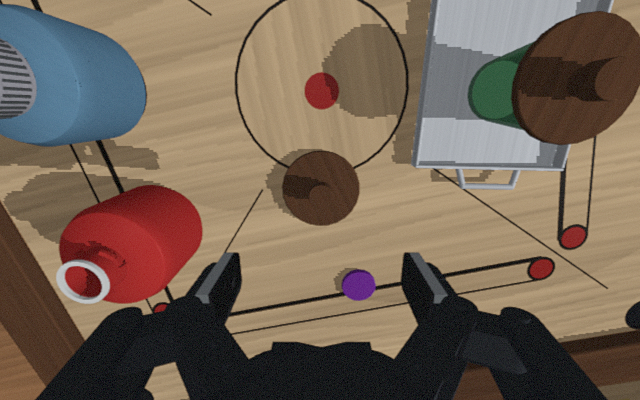

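The cover's knob is at pixel (320,188), right between the jaws. The wrist and top views agree on its centre to about 1–2 mm. I'll go down over it.

>>> {"method": "step_arm", "body": {"series": [[0, 0, -0.0008, 0.03, 0], [0, 0, 0, 0.03, 0], [0, 0, 0, 0.03, 0], [0, 0, 0, 0.025, 0], [0, 0, 0, 0.015, 0], [0, 0, 0, 0.003, 0], [0, 0, 0, 0, 0]]}}

```text
clock: 4.2
tcp_pos: [0.6325, -0.0212, 0.0414]
tool_rot: [-0.002, 0.107, 0.994, 0.0]
ft_force: [-0.8, -0.4, 0.1]
finger_gap: 0.999
```

>>> {"method": "step_arm", "body": {"series": [[255, 0, 0, 0, 0], [255, 0, 0, 0, 0], [255, 0, 0, 0, 0], [255, 0, 0, 0, 0], [255, 0, 0, 0, 0], [255, 0, 0, 0, 0], [255, 0, 0, 0, 0], [255, 0, 0, 0, 0], [255, 0, 0, 0, 0], [255, 0, 0, 0, 0]], "grip_force": 30}}

```text
clock: 5.03
tcp_pos: [0.6349, -0.0215, 0.0447]
tool_rot: [0.001, 0.107, 0.994, 0.0]
ft_force: [-1.4, 0.4, 4.9]
finger_gap: 0.256
```

Run:
```python
from h import *
st,b,D,K,T=snap("wrist","w2"); print(st["tcp_pos"],st["ft_force"],st["finger_gap"])
s,b2,D2,K2,T2=snap("scene","s2"); cv2.imwrite("pics/s2c.png",cv2.resize(b2[150:330,230:430],None,fx=4,fy=3.3,interpolation=2))
```

```text
[ 0.63489549 -0.02153855  0.04470813] [-1.36520819  0.44930308  4.92046187] 0.2556128391521866
```

View pics/w2.png

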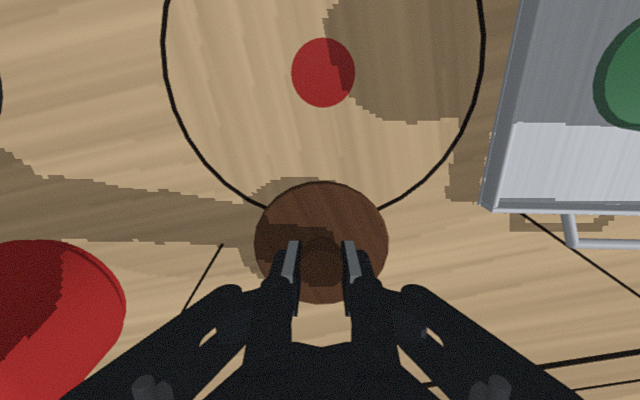

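View pics/s2c.png

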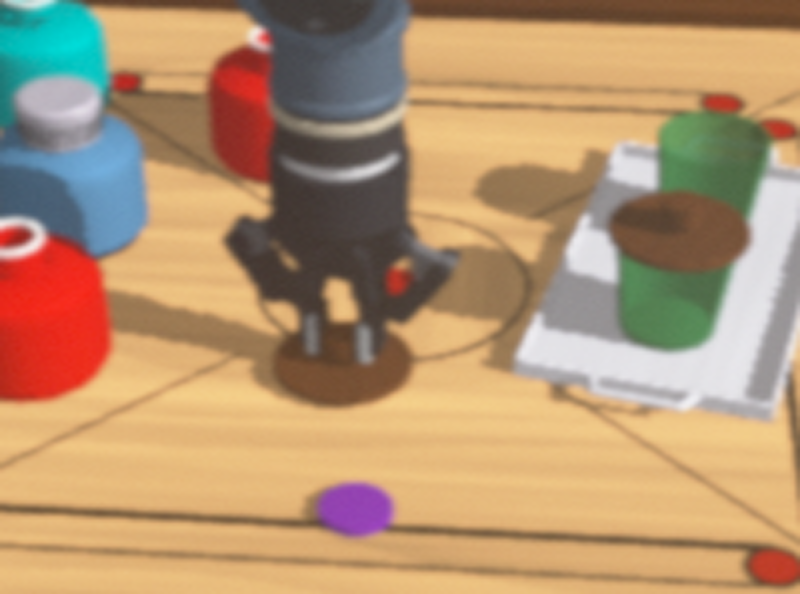

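Run:
```python
from h import *
b=cv2.imread("pics/w2.png"); D=np.load("w2.npy"); K,T=cal("wrist",read_state()); C=cloud(K,T,D)
for v in range(232,320,8): print(v,[(u,C[v,u].round(3).tolist()) for u in (282,292,320,350,360)])
```

```text
232 [(282, [0.619, -0.041, 0.012]), (292, [0.62, -0.036, 0.012]), (320, [0.624, -0.02, 0.011]), (350, [0.627, -0.002, 0.013]), (360, [0.629, 0.003, 0.012])]
240 [(282, [0.624, -0.043, 0.012]), (292, [0.626, -0.037, 0.012]), (320, [0.623, -0.019, 0.024]), (350, [0.633, -0.003, 0.012]), (360, [0.634, 0.003, 0.013])]
248 [(282, [0.629, -0.044, 0.013]), (292, [0.621, -0.034, 0.031]), (320, [0.623, -0.019, 0.033]), (350, [0.627, -0.004, 0.032]), (360, [0.64, 0.002, 0.011])]
256 [(282, [0.623, -0.039, 0.035]), (292, [0.621, -0.033, 0.04]), (320, [0.626, -0.02, 0.036]), (350, [0.627, -0.005, 0.04]), (360, [0.633, 0.0, 0.032])]
264 [(282, [0.623, -0.038, 0.041]), (292, [0.621, -0.032, 0.048]), (320, [0.631, -0.021, 0.035]), (350, [0.627, -0.006, 0.047]), (360, [0.632, -0.001, 0.041])]
272 [(282, [0.62, -0.036, 0.054]), (292, [0.621, -0.031, 0.054]), (320, [0.635, -0.022, 0.036]), (350, [0.626, -0.006, 0.055]), (360, [0.627, -0.002, 0.055])]
280 [(282, [0.619, -0.035, 0.062]), (292, [0.624, -0.032, 0.057]), (320, [0.641, -0.023, 0.035]), (350, [0.629, -0.007, 0.057]), (360, [0.626, -0.003, 0.062])]
288 [(282, [0.62, -0.034, 0.067]), (292, [0.628, -0.033, 0.056]), (320, [0.645, -0.024, 0.036]), (350, [0.63, -0.008, 0.06]), (360, [0.627, -0.003, 0.066])]
296 [(282, [0.62, -0.033, 0.072]), (292, [0.63, -0.033, 0.059]), (320, [0.667, -0.029, 0.013]), (350, [0.633, -0.008, 0.062]), (360, [0.626, -0.004, 0.072])]
304 [(282, [0.62, -0.033, 0.077]), (292, [0.634, -0.034, 0.059]), (320, [0.674, -0.03, 0.011]), (350, [0.637, -0.009, 0.062]), (360, [0.626, -0.005, 0.077])]
312 [(282, [0.615, -0.03, 0.087]), (292, [0.637, -0.035, 0.06]), (320, [0.689, -0.034, 0.001]), (350, [0.64, -0.01, 0.063]), (360, [0.62, -0.005, 0.087])]
```

Run:
```python
from h import *
b=cv2.imread("pics/w2.png"); D=np.load("w2.npy"); K,T=cal("wrist",read_state()); C=cloud(K,T,D)
cv2.imwrite("pics/w2c.png",cv2.resize(b[220:320,250:390],None,fx=5,fy=5,interpolation=2))
for v in range(238,254,2): print(v,[(u,(C[v,u,1:]*1000).round(0).tolist()) for u in range(284,302,2)])
```

```text
238 [(284, [-41.0, 12.0]), (286, [-40.0, 12.0]), (288, [-39.0, 12.0]), (290, [-38.0, 12.0]), (292, [-37.0, 12.0]), (294, [-35.0, 12.0]), (296, [-34.0, 12.0]), (298, [-33.0, 13.0]), (300, [-32.0, 11.0])]
240 [(284, [-41.0, 13.0]), (286, [-40.0, 11.0]), (288, [-39.0, 12.0]), (290, [-38.0, 11.0]), (292, [-37.0, 12.0]), (294, [-36.0, 12.0]), (296, [-35.0, 11.0]), (298, [-34.0, 11.0]), (300, [-32.0, 12.0])]
242 [(284, [-42.0, 12.0]), (286, [-41.0, 12.0]), (288, [-40.0, 12.0]), (290, [-35.0, 25.0]), (292, [-34.0, 25.0]), (294, [-33.0, 25.0]), (296, [-32.0, 26.0]), (298, [-31.0, 25.0]), (300, [-30.0, 25.0])]
244 [(284, [-42.0, 12.0]), (286, [-41.0, 12.0]), (288, [-36.0, 27.0]), (290, [-35.0, 27.0]), (292, [-34.0, 27.0]), (294, [-33.0, 28.0]), (296, [-32.0, 28.0]), (298, [-31.0, 26.0]), (300, [-30.0, 27.0])]
246 [(284, [-42.0, 13.0]), (286, [-41.0, 14.0]), (288, [-36.0, 30.0]), (290, [-34.0, 31.0]), (292, [-34.0, 30.0]), (294, [-33.0, 30.0]), (296, [-32.0, 30.0]), (298, [-31.0, 29.0]), (300, [-30.0, 27.0])]
248 [(284, [-43.0, 12.0]), (286, [-42.0, 12.0]), (288, [-36.0, 32.0]), (290, [-34.0, 33.0]), (292, [-34.0, 31.0]), (294, [-33.0, 32.0]), (296, [-31.0, 33.0]), (298, [-31.0, 31.0]), (300, [-30.0, 28.0])]
250 [(284, [-39.0, 27.0]), (286, [-38.0, 27.0]), (288, [-35.0, 34.0]), (290, [-34.0, 35.0]), (292, [-33.0, 34.0]), (294, [-33.0, 33.0]), (296, [-31.0, 34.0]), (298, [-30.0, 34.0]), (300, [-31.0, 28.0])]
252 [(284, [-39.0, 29.0]), (286, [-36.0, 36.0]), (288, [-35.0, 36.0]), (290, [-34.0, 36.0]), (292, [-33.0, 36.0]), (294, [-32.0, 36.0]), (296, [-31.0, 35.0]), (298, [-30.0, 35.0]), (300, [-31.0, 28.0])]
```

View pics/w2c.png

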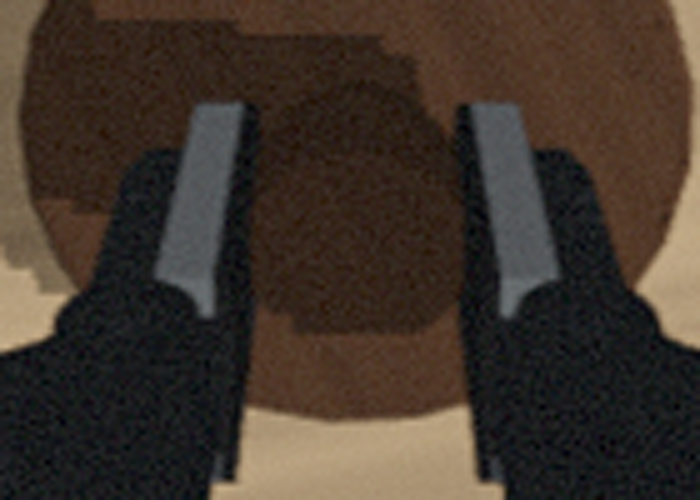

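The knob lies between the pads, but the tips (z≈24 mm) hold only its upper half and pushed the arm up 3 mm. I'll open a little, go lower and grip again.

>>> {"method": "step_arm", "body": {"series": [[100, 0, 0, 0, 0], [100, 0, 0, 0, 0], [100, 0, 0, 0, 0], [100, 0, 0, 0.0045, 0], [100, 0, 0, 0, 0], [100, 0, 0, 0, 0]]}}

```text
clock: 5.63
tcp_pos: [0.6332, -0.0213, 0.0376]
tool_rot: [-0.001, 0.107, 0.994, 0.0]
ft_force: [-0.2, 0.0, -0.2]
finger_gap: 0.607
```

>>> {"method": "step_arm", "body": {"series": [[255, 0, 0, 0, 0], [255, 0, 0, 0, 0], [255, 0, 0, 0, 0], [255, 0, 0, 0, 0], [255, 0, 0, 0, 0], [255, 0, 0, 0, 0], [255, 0, 0, 0, 0]], "grip_force": 25}}

```text
clock: 6.22
tcp_pos: [0.6341, -0.0215, 0.0389]
tool_rot: [0.0, 0.107, 0.994, 0.0]
ft_force: [0.3, -0.3, -0.1]
finger_gap: 0.268
```

>>> {"method": "step_arm", "body": {"series": [[255, 0, 0, -0.015, 0], [255, 0, 0, -0.025, 0], [255, 0, 0, -0.03, 0], [255, 0, 0, -0.03, 0], [255, 0.01, 0.014, -0.03, 0], [255, 0.02, 0.024, -0.025, 0], [255, 0.02, 0.027, -0.02, 0], [255, 0.02, 0.027, -0.015, 0], [255, 0.02, 0.027, -0.01, 0], [255, 0.02, 0.027, 0, 0], [255, 0.015, 0.018, 0, 0], [255, 0.008, 0.006, 0, 0], [255, 0, 0, 0, 0], [255, 0, 0, 0, 0]]}}

```text
clock: 7.38
tcp_pos: [0.5401, 0.1727, 0.2386]
tool_rot: [0.0, 0.106, 0.994, -0.0]
ft_force: [0.2, -0.4, -0.2]
finger_gap: 0.264
```

Run:
```python
from h import *
st,b,D,K,T=snap("wrist","w3"); print(st["clock"],st["tcp_pos"],st["finger_gap"],err(st,(.459,.19)))
```

```text
7.3833 [0.54009263 0.17266674 0.23861227] 0.26350115504829497 (array([ 0.0829, -0.0002, -0.    ]), 'yaw', np.float64(167.79), 'tool z', array([ 1.e-04, -9.e-04, -1.e+00]))
```

View pics/w3.png

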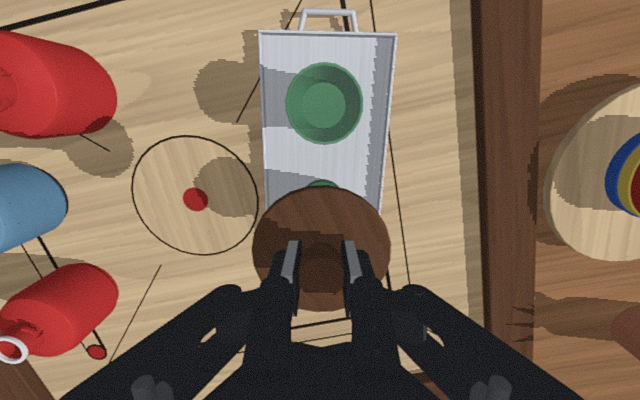

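The open cup's rim shows as a green ring centred near (324,103). The held cover is at (322,245) and looks level.

Run:
```python
from h import *
b=cv2.imread("pics/w3.png"); D=np.load("w3.npy"); st=read_state(); K,T=cal("wrist",st); C=cloud(K,T,D)
H=cv2.cvtColor(b,cv2.COLOR_BGR2HSV)
g=(H[...,0]>45)&(H[...,0]<90)&(H[...,1]>60); g[170:]=0
c=big(g); c=cv2.convexHull(c.astype(np.float32))[:,0]
for z in (.085,.088): print("cup",fitc(np.array([ray(K,T,u,v,z)[:2] for u,v in c])))
m=g&(C[...,2]>.075); print(m.sum(), C[...,2][m].max())
m=g&(C[...,2]<.03); print("floor",C[m].mean(0))
dk=(H[...,2]<125)&(H[...,0]<20)&(H[...,1]>80)&(C[...,2]>.19)&(C[...,2]<.225)
zz=C[dk]; print("disc z",np.median(zz[:,2])); 
A=np.c_[zz,np.ones(len(zz))]; s=np.linalg.lstsq(A[:,[0,1,3]],zz[:,2],rcond=None)[0]; print("plane",s,len(zz))
c=big(dk); c=c[c[:,1]<250]; P=np.array([ray(K,T,u,v,np.median(zz[:,2]))[:2] for u,v in c])
r=np.linalg.norm(P-np.median(P,0),axis=1); ce,rr=fitc(P); print("disc",ce,rr, err(st,ce)[0], "grasp xy err")
K,T=cal("top"); b=cv2.imread("pics/top0.png");H=cv2.cvtColor(b,cv2.COLOR_BGR2HSV);g=(H[...,0]>40)&(H[...,0]<95)&(H[...,1]>50);g[:205]=0;g[255:]=0;g[:,:210]=0;g[:,265:]=0
c=big(g); c=c[c[:,0]<250]; print("top cup",fitc(np.array([ray(K,T,u,v,.088)[:2] for u,v in c])))
```

```text
cup (array([0.45993494, 0.19214105]), np.float64(0.03524715275732666))
cup (array([0.45995281, 0.19211274]), np.float64(0.0348562997390367))
1227 0.3555402115986442
floor [0.45908072 0.19110373 0.00939249]
disc z 0.21159700475023802
plane [ 0.00730877 -0.0042707   0.20863163] 8320
disc [0.5237244  0.17565404] 0.027641575526443557 [ 0.0171 -0.     -0.    ] grasp xy err
top cup (array([0.4598954 , 0.19277656]), np.float64(0.033358630828453445))
```

Run:
```python
from h import *
from scipy.optimize import least_squares
b=cv2.imread("pics/w3.png"); D=np.load("w3.npy"); st=read_state(); K,T=cal("wrist",st); C=cloud(K,T,D)
dk=(C[...,2]>.19)&(C[...,2]<.225); dk[:150]=0; dk[:,:240]=0;dk[:,400:]=0
c=cv2.convexHull(big(dk).astype(np.float32))[:,0]; c=c[(c[:,1]<262)]; print(c.min(0),c.max(0),len(c))
P=np.array([ray(K,T,u,v,.2115)[:2] for u,v in c])
s=least_squares(lambda x:np.hypot(*(P-x[:2]).T)-x[2],[.54,.17,.041],loss="soft_l1",f_scale=.001).x; print(s,err(st,s[:2])[0])
# knob top
m=(C[...,2]>.225)&(C[...,2]<.245)&dk.astype(bool)*0; 
s2=err(st,(.4599,.192)); print(s2)
```

```text
[251. 185.] [390. 261.] 28
[0.53938266 0.17217295 0.04017586] [ 0.0011 -0.0001 -0.    ]
(array([ 0.083 ,  0.0024, -0.    ]), 'yaw', np.float64(167.72), 'tool z', array([-0.   , -0.001, -1.   ]))
```

>>> {"method": "step_arm", "body": {"series": [[255, 0.015, 0.0025, 0, 0], [255, 0.025, 0, 0, 0], [255, 0.025, 0, 0, 0], [255, 0.012, 0, 0.01, 0], [255, 0.005, 0, 0.02, 0], [255, 0, 0, 0.025, 0], [255, 0, 0, 0.025, 0], [255, 0, 0, 0.015, 0], [255, 0, 0, 0.007, 0], [255, 0, 0, 0, 0], [255, 0, 0, 0, 0]]}}

```text
clock: 8.35
tcp_pos: [0.4611, 0.1919, 0.137]
tool_rot: [-0.0, 0.108, 0.994, -0.0]
ft_force: [0.8, 0.1, 0.0]
finger_gap: 0.259
```

Run:
```python
from h import *
st,b,D,K,T=snap("wrist","w4"); print(st["clock"],st["tcp_pos"],st["finger_gap"],err(st,(.4599,.192)))
s,b2,D2,K2,T2=snap("scene","s4"); cv2.imwrite("pics/s4c.png",cv2.resize(b2[120:300,320:480],None,fx=4,fy=3.3,interpolation=2))
```

```text
8.35 [0.46110727 0.19192058 0.13698679] 0.25945417896633266 (array([ 0.0012, -0.0002,  0.    ]), 'yaw', np.float64(167.65), 'tool z', array([-1.e-04, -3.e-04, -1.e+00]))
```

View pics/w4.png

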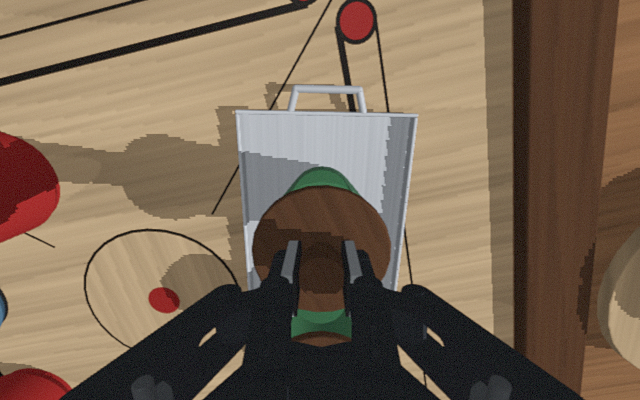

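View pics/s4c.png

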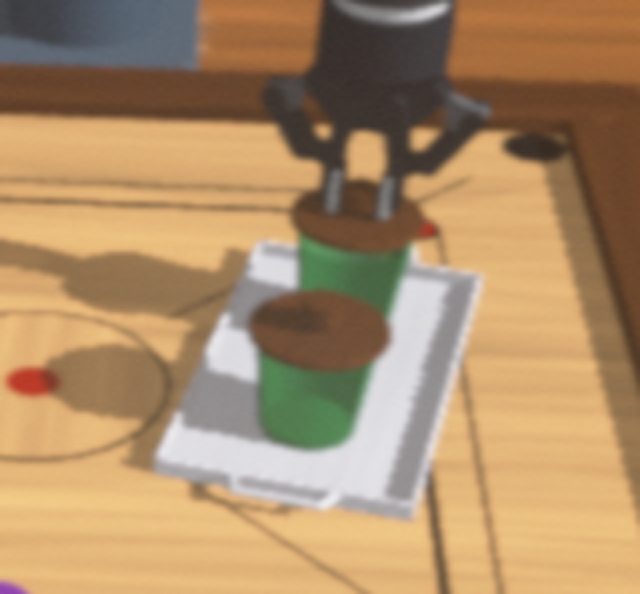

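The cover hangs level and centred over the open cup, so I'll lower it.

>>> {"method": "step_arm", "body": {"series": [[255, 0, 0, 0.005, 0], [255, 0, 0, 0.004, 0], [255, 0, 0, 0.003, 0], [255, 0, 0, 0.003, 0], [255, 0, 0, 0.001, 0], [255, 0, 0, 0, 0], [255, 0, 0, 0, 0]]}}

```text
clock: 9.03
tcp_pos: [0.4605, 0.1928, 0.1211]
tool_rot: [0.0, 0.107, 0.994, 0.0]
ft_force: [-1.2, 0.9, 1.2]
finger_gap: 0.263
```

>>> {"method": "step_arm", "body": {"series": [[255, 0, 0, 0.001, 0], [255, 0, 0, 0, 0]]}}

```text
clock: 9.2
tcp_pos: [0.4609, 0.1928, 0.1211]
tool_rot: [0.001, 0.107, 0.994, 0.0]
ft_force: [-2.1, -1.2, 5.7]
finger_gap: 0.265
```

Run:
```python
from h import *
st=read_state();print(st["tcp_pos"],st["ft_force"])
s,b2,D2,K2,T2=snap("scene","s5"); cv2.imwrite("pics/s5c.png",cv2.resize(b2[160:280,350:450],None,fx=6,fy=5,interpolation=2))
```

```text
[0.46085828 0.19284422 0.12108486] [-2.05485195 -1.15656053  5.66397554]
```

View pics/s5c.png

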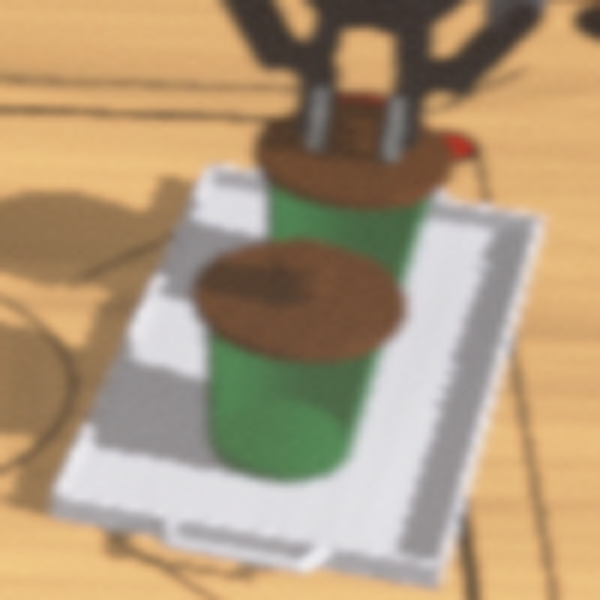

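The cover's origin height is 0.1211−0.0389 = 0.082 m, as expected when seated, and the force rises firmly. I'll let go gently and rise.

>>> {"method": "step_arm", "body": {"series": [[255, 0, 0, -0.001, 0], [150, 0, 0, 0, 0], [100, 0, 0, 0, 0], [60, 0, 0, 0, 0], [60, 0, 0, 0, 0], [60, 0, 0, -0.005, 0], [60, 0, 0, -0.02, 0], [60, 0, 0, -0.03, 0], [30, 0, 0, -0.035, 0], [0, 0, 0, -0.035, 0], [0, 0, 0, 0, 0]]}}

```text
clock: 10.17
tcp_pos: [0.4638, 0.1936, 0.2545]
tool_rot: [0.006, 0.107, 0.994, 0.002]
ft_force: [0.6, 0.3, 1.1]
finger_gap: 0.995
```

Run:
```python
from h import *
st,b,D,K,T=snap("wrist","w6"); print(st["clock"],st["tcp_pos"])
C=cloud(K,T,D); H=cv2.cvtColor(b,cv2.COLOR_BGR2HSV)
r=np.hypot(C[...,0]-.46,C[...,1]-.192)
m=(r<.055)&(C[...,2]>.08)&(C[...,2]<.105); Q=C[m]; print("disc z",np.median(Q[:,2])); A=np.c_[Q[:,:2],np.ones(len(Q))]; s=np.linalg.lstsq(A,Q[:,2],rcond=None)[0]; print("plane",s)
m=(r<.055)&(C[...,2]>.08); ce=fitc(np.array([ray(K,T,u,v,.0945)[:2] for u,v in big(m)])); print("disc",ce)
m=(r<.03)&(C[...,2]>.112); print("knob",C[m].mean(0))
s,b2,D2,K2,T2=snap("scene","s6"); cv2.imwrite("pics/s6c.png",cv2.resize(b2[160:280,350:450],None,fx=6,fy=5,interpolation=2))
```

```text
10.1667 [0.4637567  0.19362537 0.25450023]
disc z 0.09430449423129292
plane [ 0.00205763 -0.00125265  0.09359045]
disc (array([0.66048216, 0.1458213 ]), np.float64(0.15091358580586542))
knob [0.44893508 0.19407393 0.30703091]
```

View pics/s6c.png

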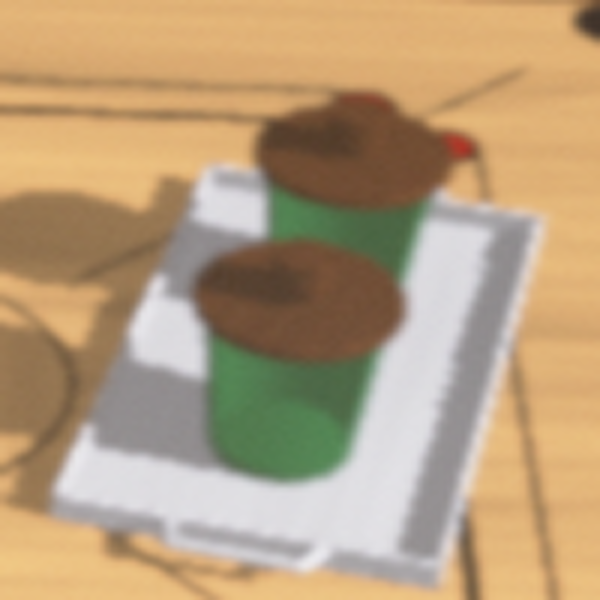

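View pics/w6.png

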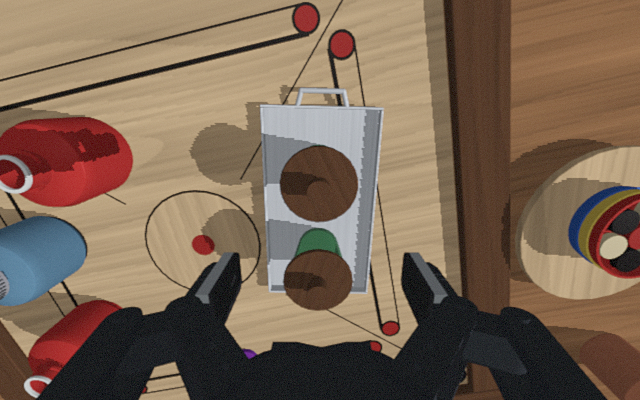

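The cover is seated and level: disc top z = 94.3 mm against 94.5 expected, slope 0.002. Now to the canister.

>>> {"method": "step_arm", "body": {"series": [[0, -0.006, -0.02, 0, 0], [0, -0.01, -0.034, 0, 0], [0, -0.01, -0.035, 0, 0], [0, -0.01, -0.035, 0, 0], [0, -0.01, -0.035, 0, 0], [0, -0.01, -0.035, 0, 0], [0, -0.01, -0.035, 0, 0], [0, -0.01, -0.035, 0, 0], [0, -0.01, -0.035, 0, 0], [0, -0.01, -0.035, 0, 0], [0, -0.009, -0.03, 0.005, 0], [0, -0.006, -0.02, 0.005, 0], [0, 0, 0, 0, 0], [0, 0, 0, 0, 0]]}}

```text
clock: 11.43
tcp_pos: [0.4863, -0.2065, 0.2332]
tool_rot: [-0.002, 0.108, 0.994, 0.001]
ft_force: [-0.1, -0.7, 0.2]
finger_gap: 1.0
```

Run:
```python
from h import *
st,b,D,K,T=snap("wrist","w7"); print(st["clock"],st["tcp_pos"],st["joint_positions"],st["ft_force"])
C=cloud(K,T,D); r=np.hypot(C[...,0]-.4905,C[...,1]+.205)
m=(r<.04)&(C[...,2]>.118)&(C[...,2]<.14); Q=C[m]; print("z",np.median(Q[:,2]))
m2=cv2.morphologyEx(m.astype(np.uint8),cv2.MORPH_OPEN,np.ones((5,5))); ce=fitc(np.array([ray(K,T,u,v,.127)[:2] for u,v in big(m2)])); print("cap",ce, err(st,ce[0]))
```

```text
11.4333 [ 0.48627302 -0.20649167  0.2331952 ] [-5.28770436e-01  5.74614085e-02  6.30801888e-02  1.58144237e+00
  4.14984580e-04 -3.12393694e-01] [-0.06497389 -0.67385835  0.15459635]
z 0.12663319999058265
cap (array([ 0.48928599, -0.2082895 ]), np.float64(0.02539769724237976)) (array([-0.0033, -0.0011, -0.    ]), 'yaw', np.float64(167.6), 'tool z', array([-0.0041,  0.0029, -1.    ]))
```

View pics/w7.png

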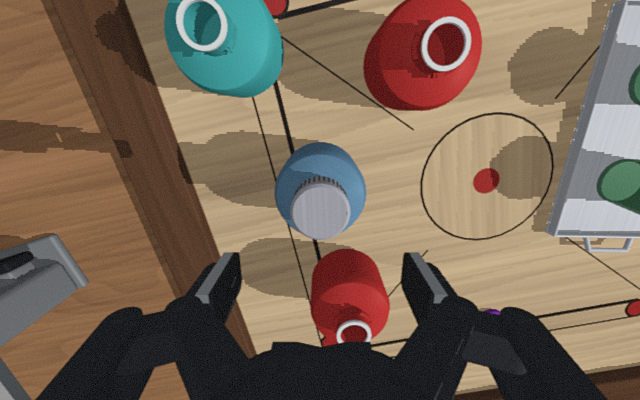

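The steel cap is at (321,207) and sits squarely between the jaws. Wrist and top views differ by about 3.5 mm in y, so I'll measure again closer once the arm has settled.

>>> {"method": "step_arm", "body": {"series": [[0, -0.003, -0.001, 0.015, 0], [0, 0, 0, 0.02, 0], [0, 0, 0, 0.01, 0], [0, 0, 0, 0, 0], [0, 0, 0, 0, 0], [0, 0, 0, 0, 0]]}}

```text
clock: 11.98
tcp_pos: [0.4905, -0.2072, 0.1917]
tool_rot: [0.0, 0.106, 0.994, -0.0]
ft_force: [-0.5, 0.4, 0.0]
finger_gap: 1.002
```

Run:
```python
from h import *
st,b,D,K,T=snap("wrist","w8"); print(st["clock"],st["tcp_pos"],st["ft_force"])
C=cloud(K,T,D); r=np.hypot(C[...,0]-.4905,C[...,1]+.205)
m=(r<.04)&(C[...,2]>.118)&(C[...,2]<.14); Q=C[m]; print("z",np.median(Q[:,2]))
m2=cv2.morphologyEx(m.astype(np.uint8),cv2.MORPH_OPEN,np.ones((5,5))); ce=fitc(np.array([ray(K,T,u,v,.127)[:2] for u,v in big(m2)])); print("cap",ce, err(st,ce[0]))
st,b,D,K,T=snap("wrist","w9"); print(st["clock"],st["tcp_pos"])
for u,v in ((225,265),(235,262),(410,262)):
    C=cloud(K,T,D); print(u,v,C[v,u], st["tcp_pos"]-C[v,u])
```

```text
11.9833 [ 0.49053138 -0.20715255  0.19171565] [-0.47335309  0.36694643  0.02273013]
z 0.1266650691809969
cap (array([ 0.48909836, -0.20800348]), np.float64(0.02552656285430173)) (array([ 0.0012, -0.0011, -0.    ]), 'yaw', np.float64(167.8), 'tool z', array([ 9.e-04, -4.e-04, -1.e+00]))
12.0333 [ 0.49080188 -0.20754372  0.19213949]
225 265 [ 0.46980412 -0.24778198  0.19710772] [ 0.02099776  0.04023826 -0.00496823]
235 262 [ 0.47472511 -0.24781165  0.18649608] [0.01607677 0.04026793 0.00564341]
410 262 [ 0.48968311 -0.16339136  0.19156116] [ 0.00111877 -0.04415236  0.00057833]
```

View pics/w8.png

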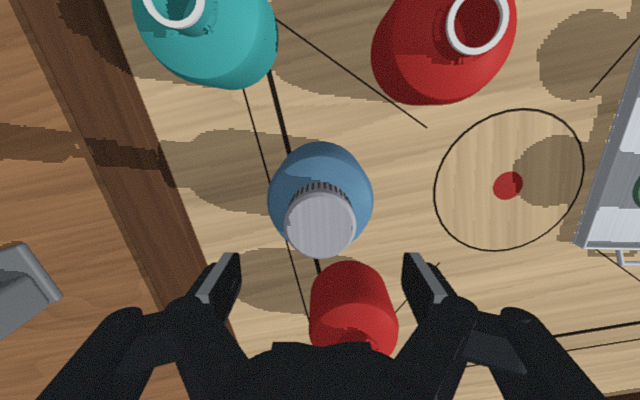

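>>> {"method": "step_arm", "body": {"series": [[0, 0.001, -0.0007, 0.02, 0], [0, 0, 0, 0.025, 0], [0, 0, 0, 0.017, 0], [0, 0, 0, 0.008, 0], [0, 0, 0, 0, 0], [0, 0, 0, 0, 0]], "grip_force": 25}}

```text
clock: 12.58
tcp_pos: [0.4894, -0.2083, 0.1215]
tool_rot: [0.0, 0.107, 0.994, -0.0]
ft_force: [-0.1, 1.0, 0.7]
finger_gap: 0.997
```

>>> {"method": "step_arm", "body": {"series": [[60, 0, 0, 0, 0], [70, 0, 0, 0, 0], [80, 0, 0, 0, 0], [85, 0, 0, 0, 0], [90, 0, 0, 0, 0], [95, 0, 0, 0, 0], [100, 0, 0, 0, 0], [110, 0, 0, 0, 0], [120, 0, 0, 0, 0], [120, 0, 0, 0, 0]]}}

```text
clock: 13.42
tcp_pos: [0.4893, -0.208, 0.1212]
tool_rot: [0.0, 0.107, 0.994, 0.0]
ft_force: [-0.6, 0.1, 3.1]
finger_gap: 0.6
```

Run:
```python
from h import *
st,b,D,K,T=snap("wrist","w10"); print(st["clock"],st["tcp_pos"],st["ft_force"],st["wrist_torque"])
cv2.imwrite("pics/w10c.png",cv2.resize(b[180:330,220:420],None,fx=4,fy=4,interpolation=2))
C=cloud(K,T,D)
for u in (260,264,268,272,276,280): print(u,[(v,(C[v,u,1:]*1000).round(0).tolist()) for v in range(236,262,4)])
```

```text
13.4167 [ 0.48927736 -0.20800856  0.12119434] [-0.57598899  0.05415139  3.13252022] [0.22841714 0.03719452 0.02948053]
260 [(236, [-242.0, 86.0]), (240, [-243.0, 86.0]), (244, [-244.0, 86.0]), (248, [-236.0, 109.0]), (252, [-235.0, 113.0]), (256, [-234.0, 117.0]), (260, [-234.0, 121.0])]
264 [(236, [-239.0, 87.0]), (240, [-240.0, 86.0]), (244, [-235.0, 105.0]), (248, [-234.0, 108.0]), (252, [-233.0, 113.0]), (256, [-233.0, 117.0]), (260, [-232.0, 120.0])]
268 [(236, [-237.0, 88.0]), (240, [-237.0, 88.0]), (244, [-233.0, 104.0]), (248, [-232.0, 108.0]), (252, [-232.0, 113.0]), (256, [-231.0, 116.0]), (260, [-231.0, 118.0])]
272 [(236, [-234.0, 89.0]), (240, [-235.0, 89.0]), (244, [-231.0, 105.0]), (248, [-231.0, 107.0]), (252, [-231.0, 107.0]), (256, [-191.0, 238.0]), (260, [-232.0, 109.0])]
276 [(236, [-232.0, 89.0]), (240, [-233.0, 89.0]), (244, [-233.0, 90.0]), (248, [-230.0, 101.0]), (252, [-228.0, 112.0]), (256, [-226.0, 119.0]), (260, [-225.0, 124.0])]
280 [(236, [-229.0, 90.0]), (240, [-228.0, 99.0]), (244, [-225.0, 109.0]), (248, [-225.0, 114.0]), (252, [-224.0, 120.0]), (256, [-223.0, 124.0]), (260, [-223.0, 125.0])]
```

View pics/w10c.png

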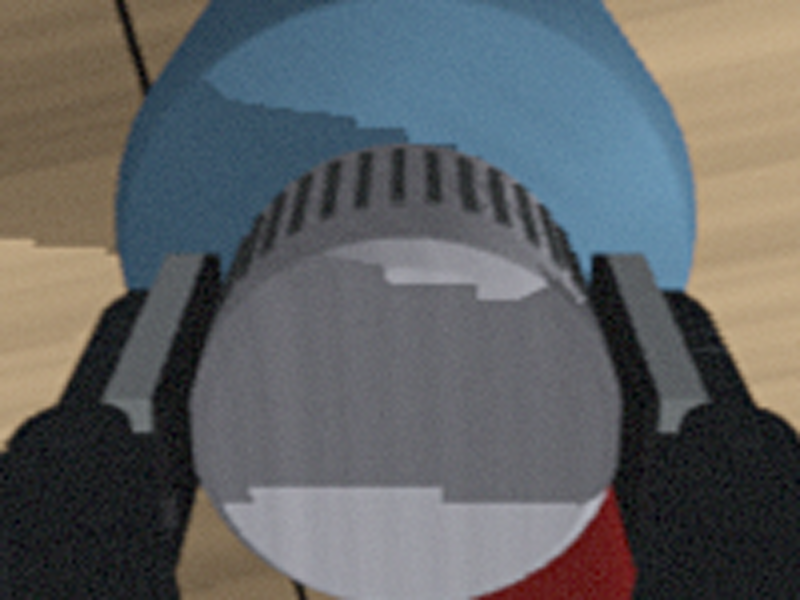

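The pads are on both sides of the cap, with the tips at about z = 103 mm, clear of the shoulder. I'll firm up the grip, then bear down step by step.

>>> {"method": "step_arm", "body": {"series": [[255, 0, 0, 0, 0], [255, 0, 0, 0, 0], [255, 0, 0, 0, 0], [255, 0, 0, 0.001, 0], [255, 0, 0, 0, 0], [255, 0, 0, 0, 0]], "grip_force": 90}}

```text
clock: 13.97
tcp_pos: [0.4893, -0.208, 0.1215]
tool_rot: [0.001, 0.107, 0.994, -0.0]
ft_force: [-2.2, 3.2, 10.0]
finger_gap: 0.581
```

>>> {"method": "step_arm", "body": {"series": [[255, 0, 0, 0.0005, 0], [255, 0, 0, 0, 0], [255, 0, 0, 0, 0]]}}

```text
clock: 14.22
tcp_pos: [0.4893, -0.2081, 0.1214]
tool_rot: [0.001, 0.107, 0.994, -0.0]
ft_force: [-2.6, 2.9, 10.5]
finger_gap: 0.582
```

>>> {"method": "step_arm", "body": {"series": [[255, 0, 0, 0, -1], [255, 0, 0, 0, -2], [255, 0, 0, 0, -2], [255, 0, 0, 0, -2], [255, 0, 0, 0, -2]]}}

```text
clock: 14.63
tcp_pos: [0.4899, -0.2088, 0.1215]
tool_rot: [0.001, 0.028, 1.0, -0.001]
ft_force: [-1.8, 1.0, 8.7]
finger_gap: 0.579
```

>>> {"method": "step_arm", "body": {"series": [[255, 0, 0, 0.0015, 0], [255, 0, 0, 0, 0]]}}

```text
clock: 14.8
tcp_pos: [0.49, -0.2088, 0.1211]
tool_rot: [0.002, 0.028, 1.0, -0.001]
ft_force: [-3.9, 2.5, 14.8]
finger_gap: 0.58
```

Run:
```python
from h import *
st,b,D,K,T=snap("wrist","w11"); print(st["clock"],st["tcp_pos"],st["ft_force"],st["wrist_torque"])
cv2.imwrite("pics/w11c.png",cv2.resize(b[130:330,220:420],None,fx=4,fy=3,interpolation=2))
```

```text
14.8 [ 0.4899675  -0.20882955  0.12106636] [-3.8698425   2.53558366 14.7958985 ] [0.57244611 0.74657203 0.01314594]
```

View pics/w11c.png

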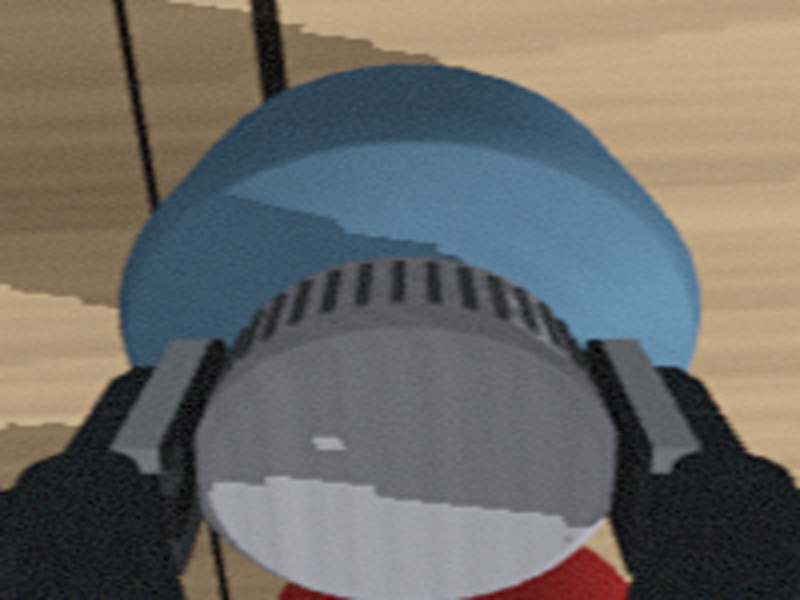

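The knurling turns with the fingers, so the grip isn't slipping, and the push is about 12–15 N. I'll keep turning.

>>> {"method": "step_arm", "body": {"series": [[255, 0, 0, 0, -2], [255, 0, 0, 0, -3], [255, 0, 0, 0, -3], [255, 0, 0, 0, -3], [255, 0, 0, 0, -3]]}}

```text
clock: 15.27
tcp_pos: [0.4904, -0.209, 0.1214]
tool_rot: [0.002, -0.095, 0.996, -0.001]
ft_force: [-2.3, 2.9, 13.5]
finger_gap: 0.583
```

```bash
python3 -c "
from rig import *
s=read_state();print(s['ft_force'],s['wrist_torque'],s['tcp_pos'])"
```

```text
[-2.25472258  2.86308586 13.54050314] [ 0.52510663  0.5507618  -0.16091657] [ 0.49042736 -0.20898497  0.12139832]
```

>>> {"method": "step_arm", "body": {"series": [[255, 0, 0, 0, -3], [255, 0, 0, 0, -3], [255, 0, 0, 0, -3], [255, 0, 0, 0, -3], [255, 0, 0, 0, -3]]}}

```text
clock: 15.68
tcp_pos: [0.4906, -0.2092, 0.1214]
tool_rot: [0.002, -0.224, 0.975, -0.002]
ft_force: [-1.8, 2.0, 13.6]
finger_gap: 0.584
```

>>> {"method": "step_arm", "body": {"series": [[255, 0, 0, 0, -3], [255, 0, 0, 0, -3], [255, 0, 0, 0, -3], [255, 0, 0, 0, -2], [255, 0, 0, 0, 0]]}}

```text
clock: 16.1
tcp_pos: [0.4907, -0.2095, 0.1215]
tool_rot: [0.002, -0.316, 0.949, -0.002]
ft_force: [-1.8, 1.5, 13.0]
finger_gap: 0.58
```

Run:
```python
from h import *
st,b,D,K,T=snap("wrist","w12"); print(st["clock"],st["tcp_pos"],st["ft_force"],st["wrist_torque"],err(st,(.489,-.208)))
cv2.imwrite("pics/w12c.png",cv2.resize(b[130:330,220:420],None,fx=4,fy=3,interpolation=2))
```

```text
16.1 [ 0.49070447 -0.20945848  0.12148661] [-1.77560544  1.47393971 12.95517687] [ 0.35022297  0.50821467 -0.01408844] (array([ 0.0005,  0.0022, -0.    ]), 'yaw', np.float64(-143.21), 'tool z', array([ 0.0049, -0.0036, -1.    ]))
```

View pics/w12c.png

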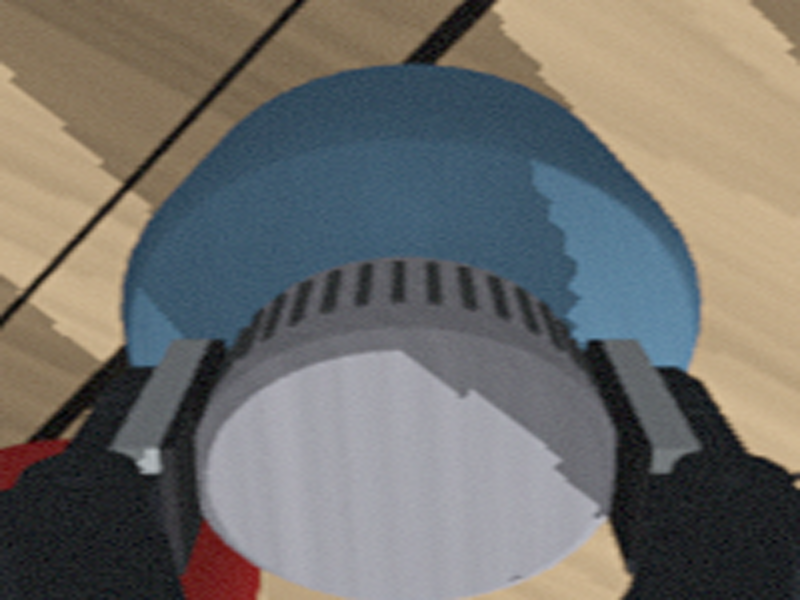

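49° turned so far, knurling still aligned with the pads, push 13 N. The last ~25° next.

>>> {"method": "step_arm", "body": {"series": [[255, 0, 0, 0, -3], [255, 0, 0, 0, -3], [255, 0, 0, 0, -3], [255, 0, 0, 0, -3], [255, 0, 0, 0, -3]]}}

```text
clock: 16.57
tcp_pos: [0.491, -0.2097, 0.1216]
tool_rot: [0.002, -0.437, 0.899, -0.003]
ft_force: [-1.0, 1.0, 12.4]
finger_gap: 0.58
```

>>> {"method": "step_arm", "body": {"series": [[255, 0, 0, 0, -3], [255, 0, 0, 0, -3], [255, 0, 0, 0, -3], [255, 0, 0, 0, -1], [255, 0, 0, 0, 0], [255, 0, 0, 0, 0]]}}

```text
clock: 17.07
tcp_pos: [0.4913, -0.2098, 0.1216]
tool_rot: [0.002, -0.513, 0.858, -0.003]
ft_force: [-1.2, -0.1, 12.4]
finger_gap: 0.579
```

Run:
```python
from h import *
st,b,D,K,T=snap("wrist","w13"); print(st["clock"],st["tcp_pos"],st["ft_force"],st["wrist_torque"],err(st,(.489,-.208)),st["joint_positions"])
cv2.imwrite("pics/w13c.png",cv2.resize(b[130:330,220:420],None,fx=4,fy=3,interpolation=2))
snap("top","t13");snap("scene","s13")
```

```text
17.0667 [ 0.49125395 -0.20976527  0.12164478] [-1.16659756 -0.11008213 12.43124595] [0.23101455 0.24199417 0.01104755] (array([-0.0005,  0.0028, -0.    ]), 'yaw', np.float64(-118.27), 'tool z', array([ 0.0061, -0.0043, -1.    ])) [-5.28784596e-01  7.70257910e-02 -1.38354597e-01  1.34796377e+00
 -6.40026226e-04 -1.60611516e+00]
```

View pics/w13c.png

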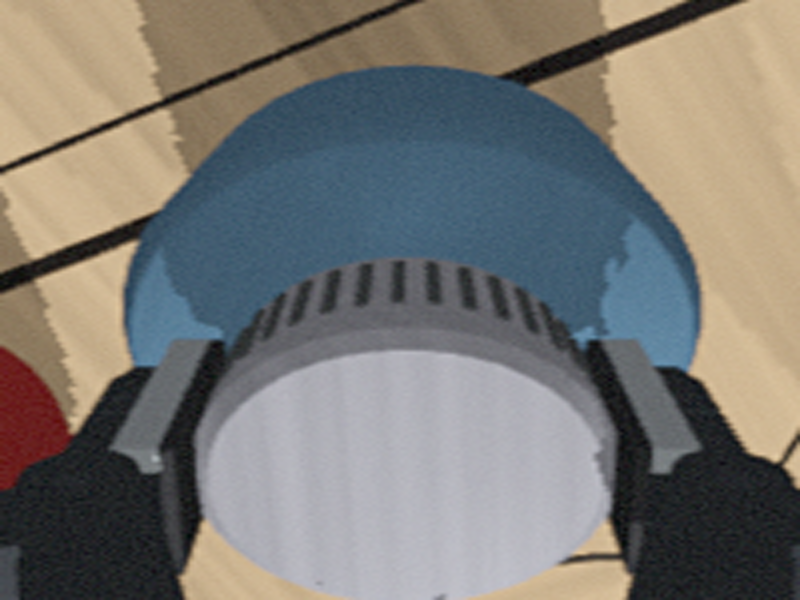

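View pics/s13.png

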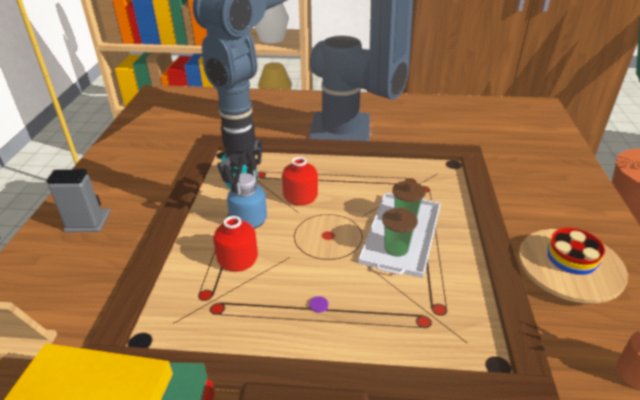

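Turned 73.9° (1.29 rad) with the push kept at 12 N. The scene view shows cups, striker and canister where they were. Now I'll lift straight up slowly.

>>> {"method": "step_arm", "body": {"series": [[255, 0, 0, -0.0015, 0], [255, 0, 0, -0.0015, 0], [255, 0, 0, -0.002, 0], [255, 0, 0, -0.002, 0], [255, 0, 0, -0.002, 0], [255, 0, 0, -0.002, 0]]}}

```text
clock: 17.72
tcp_pos: [0.4886, -0.2081, 0.1276]
tool_rot: [-0.001, -0.513, 0.858, 0.001]
ft_force: [2.2, -1.0, -2.7]
finger_gap: 0.585
```

>>> {"method": "step_arm", "body": {"series": [[255, 0, 0, -0.002, 0], [255, 0, 0, -0.003, 0], [255, 0, 0, -0.004, 0], [255, 0, 0, -0.005, 0], [255, 0, 0, -0.005, 0], [255, 0, 0, -0.005, 0], [255, 0, 0, -0.004, 0], [255, 0, 0, -0.003, 0], [255, 0, 0, -0.001, 0], [255, 0, 0, 0, 0], [255, 0, 0, 0, 0], [255, 0, 0, 0, 0]]}}

```text
clock: 18.72
tcp_pos: [0.4888, -0.208, 0.1604]
tool_rot: [-0.0, -0.513, 0.858, 0.0]
ft_force: [0.1, 0.3, -0.1]
finger_gap: 0.583
```

Run:
```python
from h import *
st,b,D,K,T=snap("wrist","w14"); print(st["clock"],st["tcp_pos"],st["ft_force"],err(st,(.489,-.208)),st["finger_gap"])
cv2.imwrite("pics/w14c.png",cv2.resize(b[100:330,200:440],None,fx=3,fy=2.5,interpolation=2))
s,b2,D2,K2,T2=snap("scene","s14"); cv2.imwrite("pics/s14c.png",cv2.resize(b2[140:280,190:330],None,fx=5,fy=4,interpolation=2))
snap("top","t14")
```

```text
18.7167 [ 0.4888367  -0.20803752  0.16044201] [ 0.05035763  0.29607518 -0.11837992] (array([-0.0001, -0.0001, -0.    ]), 'yaw', np.float64(-118.26), 'tool z', array([-7.e-04,  4.e-04, -1.e+00])) 0.582942782903684
```

View pics/w14c.png

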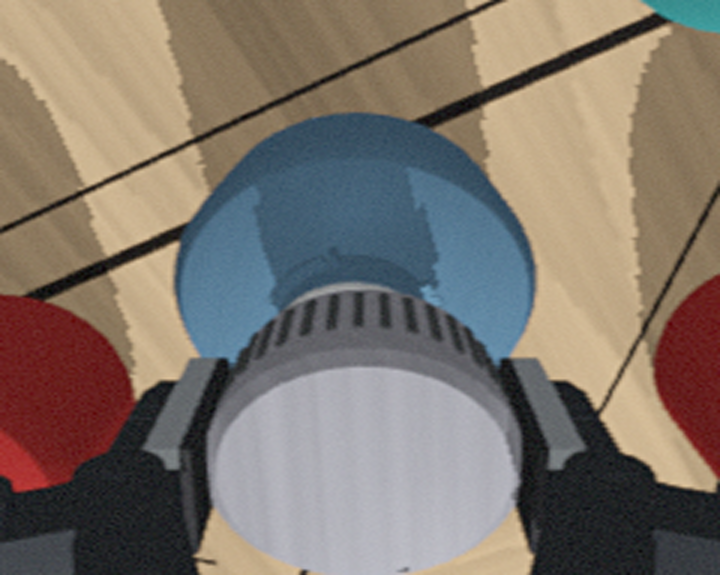

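View pics/s14c.png

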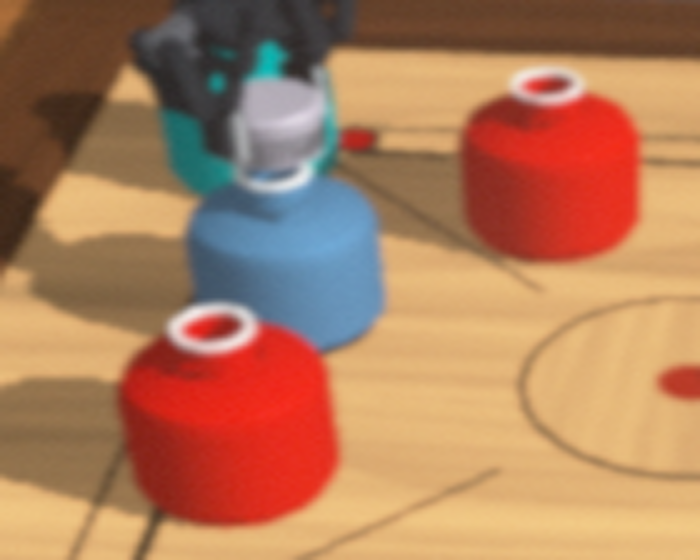

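View pics/t14.png

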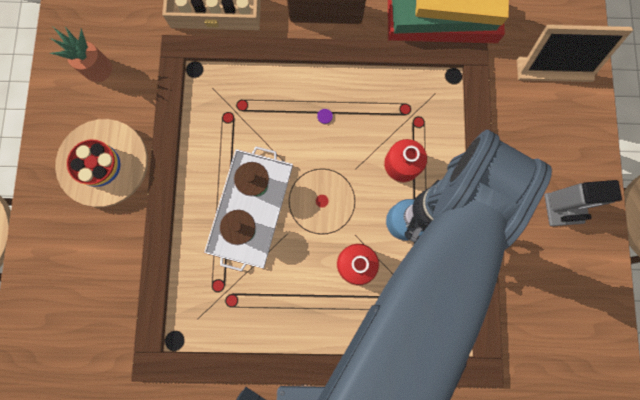

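The cap hangs over the open mouth: the white seal ring is visible below it with clear air, and the canister stands. A last numeric check before handing in.

Run:
```python
from h import *
D=np.load("w14.npy"); K,T=cal("wrist",read_state()); C=cloud(K,T,D)
r=np.hypot(C[...,0]-.489,C[...,1]+.208); m=(r<.022)&(C[...,2]>.15)&(C[...,2]<.18); Q=C[m]; print("cap top z",np.median(Q[:,2])); print("plane",np.linalg.lstsq(np.c_[Q[:,:2],np.ones(len(Q))],Q[:,2],rcond=None)[0])
m=(r<.035)&(C[...,2]>.15)&(C[...,2]<.18); m=cv2.morphologyEx(m.astype(np.uint8),cv2.MORPH_OPEN,np.ones((5,5)));print("cap xy",fitc(np.array([ray(K,T,u,v,np.median(Q[:,2]))[:2] for u,v in big(m)])))
H=lambda f:cv2.cvtColor(cv2.imread(f),cv2.COLOR_BGR2HSV)
for f in ("pics/scene0.png","pics/s13.png","pics/s14.png"):
    h=H(f); m=(h[...,0]>100)&(h[...,0]<115)&(h[...,1]>90); m[:170]=0;m[250:]=0;m[:,:210]=0;m[:,280:]=0; c=big(m); print(f,c.min(0),c.max(0),c[c[:,1]>195].min(0))
    m=(h[...,0]>130)&(h[...,0]<150)&(h[...,1]>90); c=big(m); print(" striker",c.mean(0))
a=cv2.imread("pics/top0.png"); b=cv2.imread("pics/t14.png"); print("tray shut diff",np.abs(a[160:200,232:272].astype(int)-b[160:200,232:272]).mean())
# neck ring in scene at z .1165
h=H("pics/s14.png"); w=(h[...,1]<60)&(h[...,2]>200); w[:178]=0; w[190:]=0; w[:,:232]=0;w[:,258:]=0
K,T=cal("scene"); c=big(w); print(c.min(0),c.max(0)); u0,u1=c[:,0].min(),c[:,0].max(); print("ring L/R",ray(K,T,u0,183,.115),ray(K,T,u1,183,.115))
print(read_state()["dq"].round(4),read_state()["clock"])
```

```text
cap top z 0.16547242559922112
plane [1.37095908e-04 2.51027825e-05 1.65413334e-01]
cap xy (array([ 0.48791358, -0.20943784]), np.float64(0.029261860036027425))
pics/scene0.png [229. 186.] [265. 225.] [229. 196.]
 striker [318.57446809 304.06382979]
pics/s13.png [229. 186.] [265. 225.] [229. 196.]
 striker [318.61702128 304.06382979]
pics/s14.png [229. 184.] [265. 225.] [229. 196.]
 striker [318.61702128 304.06382979]
tray shut diff 4.2925
[244. 181.] [251. 187.]
ring L/R [ 0.49087486 -0.20834022  0.115     ] [ 0.48956208 -0.19131253  0.115     ]
[-0.0011 -0.0013  0.002  -0.0014 -0.0008  0.0007] 18.8667
```

```bash
python3 -c "
from rig import *
print(env.hand_in())"
```

```text
the job is handed in; nothing more can be done
None
```

The job is handed in. The loose cover is on the open cup, and the blue canister's cap is unscrewed and held over the open mouth. The hand-in reports no verdict.

**Cover:** It sits level on the rim and has been let go. Its disc top measured 94.3 mm against 94.5 mm expected, and the slope was 0.002. My first grip held only the upper half of the knob, so I opened, went 4.5 mm lower and gripped again before lifting.

**Cap:** I turned it 74° anticlockwise while bearing down. The force read 8.7 N after the first 9°, so I pressed harder, and it then stayed at 12–15 N. The knurling stayed lined up with the pads, so the grip did not slip.

**Final hold:** The cap is level and still. Its lower edge is about 132 mm above the table, which is about 20 mm above the lip.

**Left alone:** In the scene camera the canister's outline and the striker are where they were at the start, to within about a pixel. The covered cup looks unmoved.

**Not settled by the checks:**
- **Cap position:** before the grasp, the top and wrist cameras differed by about 3.5 mm on where the cap was. I used the wrist value.
- **Final centring:** the last cap-centre fit gave too large a radius (29 mm instead of 26). The neck-ring check in the scene view found only part of the ring. I judged the centring mainly from the tool position and the pictures.
- **Canister twist:** the canister is plain and round, so I could not see directly whether it twisted. Its outline did not move and the wrist torque readings stayed low.

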